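Hold a turning blank on the lathe's drive centre

TASK

I am about to wind up the tailstock and need a third hand: take the long square wooden blank from the bench, line it up level on the lathe's axis with the pencilled centre of one end on the headstock's drive centre, and press it straight on until the sprung point is right in and the tooth ring bears on the wood. Keep up a steady push of about 15 N for a few seconds and finish like that, still holding and pushing the blank: do not let go. Leave the short blank, the finished stoppers and the gouge as they lie.

Things in the scene. Friction and masses are not known exactly. Their poses are not given: they have to be found in the camera images.
- blank: the long square blank of pale wood, 120 x 38 x 38 mm, 0.08 to 0.17 kg, lying on the bench; the one to mount. Origin: centre of its underside as it lies; x along its length, z up (its axis is 19 mm above the origin). Either end may go to the drive centre and any of its four sides may be up. Pencilled diagonals cross at the centre of each end.
- end_a (a point): centre of the blank's end face at its +x end (same axes as the blank)
- end_b (a point): centre of the blank's end face at its -x end
- lathe: cream bench-top wood lathe, fixed, 0.72 m long; spindle axis level, 205 mm above the bench, 100 mm above the bed. Origin: on the bench under mid-bed, below the spindle axis; y along the axis from headstock (-y end) to tailstock (+y end), x across, away from the robot. Bed 100 mm wide, feet 150 mm. The 266 mm between drive centre and tailstock centre is free.
- head_top (a point): middle of the top of the lathe's box-shaped headstock, 270 mm above the bench; the headstock is 120 mm wide (lathe x) and 145 mm long (lathe y)
- tail_tip (a point): tip of the tailstock's live centre on the spindle axis; the tailstock stands run back beyond it (+y), its top 234 mm above the bench, a locking lever to 275 mm
- rest_top (a point): middle of the top of the tool rest, swung out on the far side of the bed: a bar 150 mm long in lathe y, 14 mm thick, 201 mm above the bench
- drive_seat (a point): centre of the face of the drive centre's tooth ring (26 mm across, steel, rigid, fixed) in the headstock spindle; its axes are the lathe's: +y points out of the face along the spindle axis to the tailstock. A seated blank lies with its end face here and its axis along y. It stands 85 mm out from the headstock.
- point_tip (a point): tip of the drive centre's sprung point (7 mm thick pin on the spindle axis), 6 mm in front of the ring face at rest
- drive_point (a joint): how far the sprung point is pushed in (m): 0 at rest, 0.006 when the wood meets the tooth ring. Its spring takes 2.4 N to start and 6 N at 6 mm; beyond that the rigid ring takes the push.
- short_blank: bystander: short blank of the same wood, 65 x 38 x 38 mm, lying on the bench. Origin: centre of its underside, x along its length
- stopper_1: bystander: finished turned bottle-stopper top, dark wood, 89 mm tall, 38 mm across, standing. Origin: centre of its foot
- stopper_2: bystander: the like, lighter wood, 85 mm tall, 40 mm across, standing. Origin: centre of its foot
- gouge: bystander: turning gouge lying on the bench, 330 mm long along its own y (from -170 to +160 mm), 30 mm thick, wooden handle at -y. Origin: under its axis
Mind the look-alikes: they are no part of the job. What is shaped like the blank but blue or grey is not meant.

How it is judged:
By the outcome, as a careful person would: the job done as asked, in the order asked, and still so for the second after the job is handed in, while the arm keeps its last pose, push and grip.
It also fails if it takes over 58 s, if anything falls off the work surface, if the arm or the gripper's body presses on something with over 40 N, if the wrist force passes 120 N, or if a joint passes its speed limit or range.

ROBOT

A 6-joint arm with a two-finger parallel gripper is mounted at the origin on the work surface. World frame = base frame: x ahead of the robot, y to its left, z up, the work surface at z = 0. Lengths are in m, angles in rad, forces in N, time in s.
With the tool pointing down it reaches from about 0.325 to 0.775 m from the base axis. Payload 5.5 kg.
Tool frame: the origin (TCP) lies midway between the tips of the shut fingers; the grasp point (between the pads) lies 19 mm behind it; z points along the fingers, y is the line along which they close (so a half turn about z gives the same grasp; the last joint's range is limited). The gripper opens to 88 mm and grips with 3 to 60 N. Pads are 20 mm wide; open, the fingers measure 115 mm over their backs; the gripper's body (75 mm by 178 mm) begins 61 mm behind the grasp point.
Start: joints at [1.247, 0.091, 1.231, -0, 1.82, -0.057], TCP at [0.158, 0.579, 0.223] pointing down, gripper open.
Joint ranges: [-2.87, 2.87], [-0.86, 2.18], [0.17, 2.46], [-1.51, 4.65], [0.06, 2.69], [-2.65, 2.65]. Speed limits (rad/s): [2.57, 2.57, 3.01, 3.14, 3.14, 3.14].

INTERFACE

Orientations are given as a unit quaternion [w, x, y, z].
In Python, from rig import manip gives the robot as it stands.
- The arm moves only by the tool servo_tool, never from a script. Its argument "increments" is a list of rows, each a list of 2 entries, a list of its own where there are three numbers: the shift along the world's x, y, z each as a share of 100 mm, from -1 to 1, then the turn, a rotation vector about the world's x, y, z each as a share of pi rad, from -1 to 1. In form: [[[tx, ty, tz], [ax, ay, az]], ...]. A call has exactly 5 rows; each row is the pose to reach, as a shift and turn from the pose commanded when the call began, turning the shorter way round; what a row does not reach only later rows make up. A row lasts 1/12 s, in which the tool goes at most 41.7 mm and 7.16 degrees, less where a joint would pass 70% of its speed; a pose out of reach is approached as far as the arm can. A call with a number of a shift or a turn outside -1 to 1 is refused whole. A call with a gripper value outside its range is refused whole. "claw" is the opening, from -1 (shut) to 1 (fully open), set as the call begins (left out, the last holds). The fingers move at their own pace and stop on an object; "grip_force" is the grip in N (left out, the last holds). Time passes only in rows, so rows that repeat a pose let the fingers close, or fill a call up. It gives the time, the measured TCP pose, the force, the opening and the grip force at its end, in the units of the state.
- manip.get_state(): the state, without advancing time (a new reading comes with each control period).
- manip.snapshot(name): name is "side" or "top"; returns the picture (400x640x3 uint8, red, green, blue); there is no depth.
- manip.get_calibration(name): a dict with "intrinsics" (3x3 intrinsics, pixels), "k1" (the pictures are not rectified: a ray, as slopes to the right and down, at radius r is drawn at 1 + k1 r^2 times it, then the intrinsics apply), "origin" and "rotation" of the camera in the world. Camera axes: x right, y down, z forward; pixel columns grow to the right and rows downward; lengths in m; the calibration is good to about 2 mm. A picture is of the moment at which its call begins. get_calibration takes no time and is no camera call.
- manip.sign_off(): hands the job in; it is judged then, once.
The state is a dict: "t": time; "qpos": joint angles; "qvel": joint speeds; "joint_torque": joint torques, N m; "tcp_pos": TCP position; "ee_rot": TCP orientation; "force": force on the tool from outside, world axes, zero at the start; "wrist_torque": the same for the moment, N m; "grip_width": finger opening in m; "grip_force": force on a finger pad.
Only numpy, scipy, OpenCV 4.12 (cv2) and the standard library are available. Lean on these libraries where they do the work, as an engineer would, in place of code of your own. Each camera call takes 0.05 s, during which the arm holds its last target. There are 200 camera calls.

## Working session

There is one attempt and no reset: what is moved stays moved. The work goes in short steps, Python scripts to look and compute and a tool call to move; the robot and the scene stay as the last step left them, time stands still between calls to the robot, and variables do not carry over. Pictures are saved under pics/ and viewed, at most 13 in all, crops included, and the job is handed in when it is done.

Besides the shell and the picture viewer there is one more tool, called as name([rows], argument=value, ...), one row to a line, values as JSON. servo_tool: Moves the arm, as the interface text tells. Shift numbers are shares of 100 mm and turn numbers shares of pi rad, none past 1 either way. Its arguments: {"type":"object","properties":{"increments":{"type":"array"},"claw":{"type":"number"},"grip_force":{"type":"number"}},"required":["increments"]}

```bash
mkdir -p pics; ls; cat > h.py <<'E'
import numpy as np, cv2
from rig import manip
def cal(n):
    c=manip.get_calibration(n); return np.array(c["intrinsics"]),c["k1"],np.array(c["origin"]),np.array(c["rotation"])
def ray(n,uv):
    K,k1,o,R=cal(n); uv=np.atleast_2d(np.array(uv,float))
    d=(np.c_[uv,np.ones(len(uv))]@np.linalg.inv(K).T)[:,:2]; s=d.copy()
    for _ in range(30): s=d/(1+k1*(s**2).sum(1,keepdims=True))
    return o,np.c_[s,np.ones(len(s))]@R.T
def onz(n,uv,z):
    o,d=ray(n,uv); return o+d*((z-o[2])/d[:,2])[:,None]
def proj(n,P):
    K,k1,o,R=cal(n); p=(np.atleast_2d(P)-o)@R; s=p[:,:2]/p[:,2:]
    s=s*(1+k1*(s**2).sum(1,keepdims=True)); return s@K[:2,:2].T+K[:2,2]
def tri(u1,u2):
    o1,d1=ray("side",u1);o2,d2=ray("top",u2);out=[]
    for a,b in zip(d1,d2):
        a=a/np.linalg.norm(a);b=b/np.linalg.norm(b)
        t=np.linalg.lstsq(np.c_[a,-b],o2-o1,rcond=None)[0]
        p,q=o1+a*t[0],o2+b*t[1]; out.append(np.r_[(p+q)/2,np.linalg.norm(p-q)])
    return np.array(out)
def snap(n,f):
    im=np.asarray(manip.snapshot(n)); cv2.imwrite(f"pics/{f}.png",im[:,:,::-1]); return im
E
python3 - <<'E'
from h import *
for n in("side","top"):
    snap(n,n+"0"); K,k,o,R=cal(n); print(n,K.round(1).tolist(),k,o.round(3),R.round(3).tolist())
print(manip.get_state())
E
```

```text
pics
side [[516.9, 0.0, 323.3], [0.0, 516.9, 204.6], [0.0, 0.0, 1.0]] 0.05013605162331579 [0.512 0.828 1.219] [0.01, -0.038, 0.94, -0.34]
top [[492.9, 0.0, 315.3], [0.0, 492.9, 197.2], [0.0, 0.0, 1.0]] -0.05065301634486054 [ 0.288 -0.017  1.414] [0.075, -0.684, 0.721, -0.077]
{'t': 0.1, 'qpos': array([ 1.24727350e+00,  9.18185589e-02,  1.23174879e+00,  2.50176512e-05,
        1.81979951e+00, -5.67205347e-02]), 'qvel': array([-0.00050157, -0.0018866 , -0.00351409,  0.0007832 , -0.00061172,
        0.00052934]), 'joint_torque': array([ 3.06506052e-03, -4.47858846e+01, -4.07569492e+01,  7.00693089e-02,
        2.83966359e-02, -1.33005715e-04]), 'tcp_pos': array([0.15811166, 0.57852326, 0.22160842]), 'ee_rot': array([-1.79551312e-04,  1.33002737e-01,  9.91115273e-01, -8.68830877e-04]), 'force': array([ 0.747162  , -0.07658913, -1.14022795]), 'wrist_torque': array([-0.03849097,  0.01954886,  0.01137913]), 'grip_force': 0.0, 'grip_width': 0.0877215794979547}
```

View pics/side0.png

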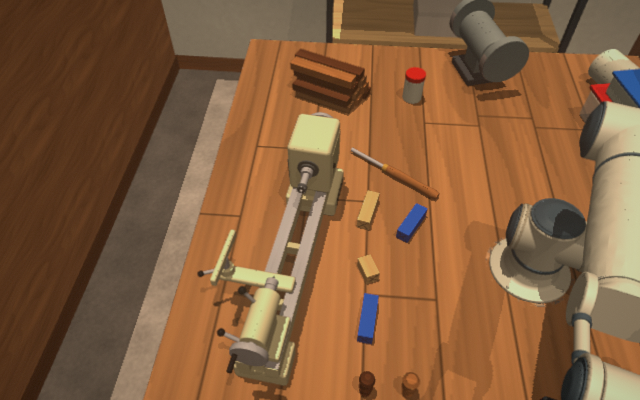

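View pics/top0.png

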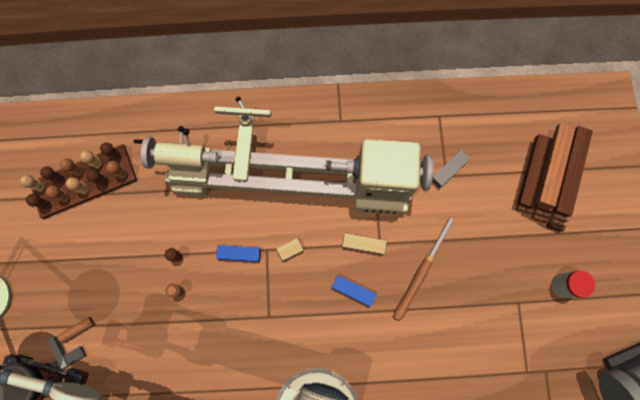

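The side view shows the robot at right, the lathe at left with its drive centre near (303,185), the long pale blank at (368,210) and the short one at (369,268). In the top view the long blank is at (364,244), the short one at (290,249), and the drive centre near (330,165).

Candidates in the top view are: pale (364,244), pale (290,249), blue (238,254), blue (354,291) and grey (452,168). The pale one at (364,244) fits, as it is about 42 px long against 24 px for the short blank. The rotation is given as a quaternion, so I'll convert it, then measure and make the confirming crop.

```bash
sed -i 's/np.array(c\["rotation"\])/Rotation.from_quat(np.array(c["rotation"]),scalar_first=True).as_matrix()/; 1a from scipy.spatial.transform import Rotation' h.py
cat > m1.py <<'E'
from h import *
for n,c in(("top",(364,244)),("side",(368,210))):
    im=cv2.imread(f"pics/{n}0.png"); hsv=cv2.cvtColor(im,cv2.COLOR_BGR2HSV)
    print(n,"hsv blank",hsv[c[1],c[0]],"bench",hsv[c[1]+25,c[0]])
    x,y=c; roi=np.zeros(im.shape[:2],np.uint8); roi[y-30:y+30,x-32:x+32]=1
    m=cv2.inRange(hsv,(15,60,120),(35,190,255))*roi
    k=max(cv2.findContours(m,0,1)[0],key=cv2.contourArea)
    r=cv2.minAreaRect(k); b=cv2.boxPoints(r); print(r,cv2.contourArea(k))
    P=onz(n,b,0.038); print(P.round(4).tolist(), P.mean(0).round(4), np.linalg.norm(P-np.roll(P,1,0),axis=1).round(4))
t=cv2.imread("pics/top0.png"); s=cv2.imread("pics/side0.png")
a=cv2.resize(t[215:275,260:400],None,fx=5,fy=5,interpolation=2); 
b=cv2.resize(s[150:220,270:410],None,fx=5,fy=4,interpolation=2)
cv2.imwrite("pics/crop1.png",np.vstack([a[:300],b[:300]]))
E
python3 m1.py
```

```text
top hsv blank [ 20 107 217] bench [ 11 139 169]
((364.1001281738281, 243.11354064941406), (43.73765182495117, 14.366769790649414), 10.713123321533203) 564.5
[[0.444, -0.0945, 0.038], [0.4833, -0.1046, 0.038], [0.4539, -0.2236, 0.038], [0.4148, -0.2129, 0.038]] [ 0.449  -0.1589  0.038 ] [0.1219 0.0406 0.1226 0.0405]
side hsv blank [ 18 144 212] bench [ 13 166 161]
((367.9114685058594, 206.3170166015625), (13.592540740966797, 33.01632308959961), 19.179006576538086) 392.5
[[0.4799, -0.1025, 0.038], [0.4513, -0.2261, 0.038], [0.4122, -0.2113, 0.038], [0.4424, -0.0892, 0.038]] [ 0.4464 -0.1573  0.038 ] [0.0397 0.1269 0.0419 0.1257]
```

View pics/crop1.png

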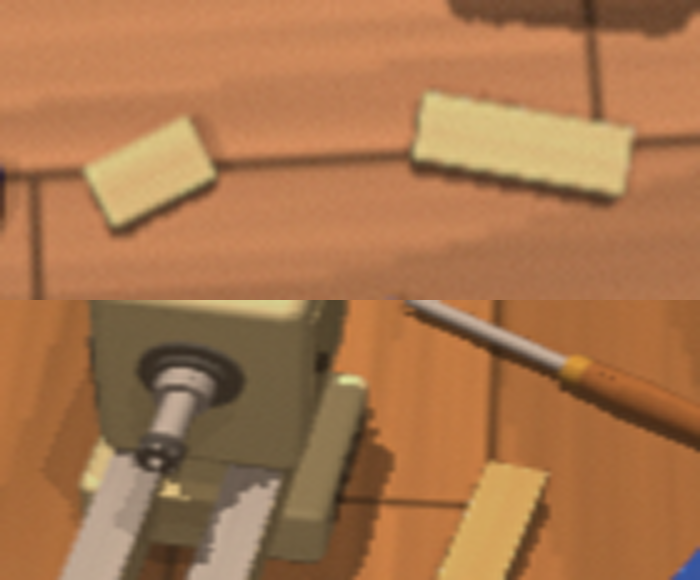

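The crop confirms it: the long blank has one unbroken pale top, 122 x 40 mm as measured, and the short blank beside it is clearly shorter. Next I'll measure the lathe.

```bash
cat > m2.py <<'E'
from h import *
for n,c in(("top",(390,163)),("side",(317,137))):
    im=cv2.imread(f"pics/{n}0.png"); hsv=cv2.cvtColor(im,cv2.COLOR_BGR2HSV)
    x,y=c; print(n,hsv[y,x])
    roi=np.zeros(im.shape[:2],np.uint8); roi[y-32:y+32,x-36:x+36]=1
    m=cv2.inRange(hsv,(20,30,185),(40,140,255))*roi
    k=max(cv2.findContours(m,0,1)[0],key=cv2.contourArea); ap=cv2.approxPolyDP(k,4,True)[:,0]
    b=cv2.boxPoints(cv2.minAreaRect(k)); print("poly",ap.tolist()); 
    P=onz(n,b,0.27);print(P[:,:2].round(4).tolist(),P.mean(0).round(4),np.linalg.norm(P-np.roll(P,1,0),axis=1).round(4))
    Q=onz(n,ap,0.27);print("polyP",Q[:,:2].round(4).tolist())
t=cv2.imread("pics/top0.png"); s=cv2.imread("pics/side0.png")
a=cv2.resize(t[140:200,190:370],None,fx=4.4,fy=4.4,interpolation=cv2.INTER_CUBIC)
b=cv2.resize(s[150:210,270:340],None,fx=5,fy=5,interpolation=cv2.INTER_CUBIC)
b2=cv2.resize(s[262:322,235:305],None,fx=5,fy=5,interpolation=cv2.INTER_CUBIC)
o=np.zeros((a.shape[0]+300,792,3),np.uint8); o[:a.shape[0],:a.shape[1]]=a; o[a.shape[0]:,:350]=b; o[a.shape[0]:,360:710]=b2
cv2.imwrite("pics/crop2.png",o); print(o.shape)
E
python3 m2.py
```

```text
top [ 35  37 226]
poly [[364, 141], [363, 182], [417, 186], [417, 143]]
[[0.5641, -0.1365], [0.6766, -0.1518], [0.6599, -0.2913], [0.5477, -0.2731]] [ 0.6121 -0.2132  0.27  ] [0.1375 0.1136 0.1404 0.1136]
polyP [[0.6708, -0.1532], [0.5682, -0.1431], [0.5515, -0.2715], [0.659, -0.2821]]
side [ 30  81 213]
poly [[299, 115], [289, 146], [327, 153], [338, 120]]
[[0.6724, -0.1451], [0.6742, -0.2876], [0.5475, -0.2694], [0.5535, -0.1296]] [ 0.6119 -0.2079  0.27  ] [0.12   0.1425 0.1281 0.14  ]
polyP [[0.6583, -0.2764], [0.6713, -0.1511], [0.5698, -0.1337], [0.5489, -0.2649]]
(564, 792, 3)
```

View pics/crop2.png

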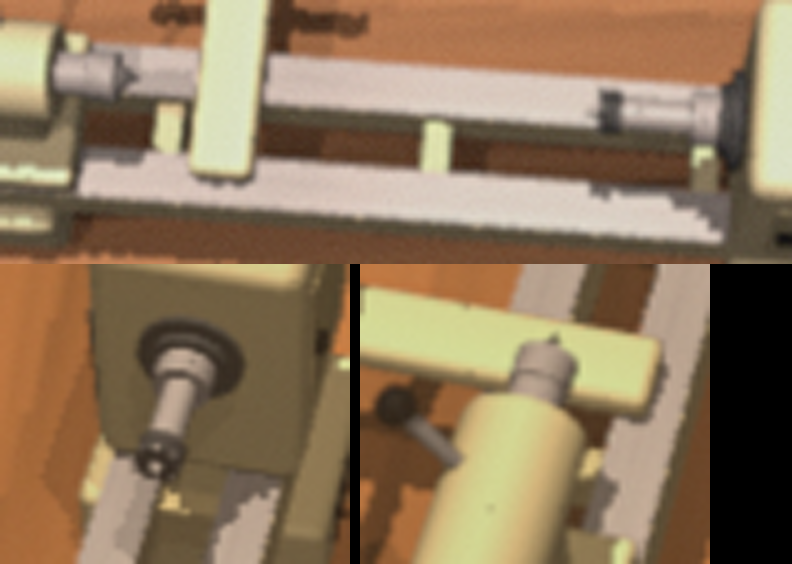

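The crop shows the sprung-point tip at top ≈(323.7,164.8) and side ≈(300.6,189.2), the ring's front edge at top ≈326.2, and the tailstock tip at top ≈(220.3,157.6) and side ≈(273.2,276.4).

```bash
cat > m3.py <<'E'
from h import *
S=[(300.6,189.2),(273.2,276.4)];T=[(323.7,164.8),(220.3,157.6)]
print("tri tip,tail",tri(S,T).round(4).tolist())
for n,u in(("side",S),("top",T)):
    P=onz(n,u,0.205); d=P[1]-P[0]; print(n,P.round(4).tolist(),np.linalg.norm(d).round(4),"yaw deg",np.degrees(np.arctan2(-d[0],d[1])).round(2))
print("ringface top",onz("top",[(326.2,165)],.205).round(4))
# bed rail edges, top view crop coords: near rail lower top-edge & upper rail top edge, z=.105
f=lambda x,y:(190+(x+.5)/4.4-.5,140+(y+.5)/4.4-.5)
for a,b in(((268,58),(600,88)),((260,178),(720,243)),((90,152),(580,182)),((270,104),(580,127))):
    P=onz("top",[f(*a),f(*b)],.105);d=P[0]-P[1];print(P[:,:2].round(3).tolist(),np.degrees(np.arctan2(-d[0],d[1])).round(2))
E
python3 m3.py
```

```text
tri tip,tail [[0.6321, -0.0534, 0.2126, 0.0005], [0.6673, 0.2096, 0.2057, 0.0008]]
side [[0.6327, -0.0599, 0.205], [0.667, 0.2093, 0.205]] 0.2714 yaw deg -7.25
top [[0.6345, -0.0537, 0.205], [0.6679, 0.2097, 0.205]] 0.2655 yaw deg -7.24
ringface top [[ 0.6336 -0.06    0.205 ]]
[[0.709, 0.144], [0.678, -0.064]] -8.47
[[0.631, 0.151], [0.574, -0.132]] -11.31
[[0.653, 0.257], [0.618, -0.048]] -6.69
[[0.678, 0.144], [0.653, -0.05]] -7.48
```

Both views agree: the tip is at about (0.634,-0.055,0.205), the lathe yaw is -7.2° and the tip-to-tip gap is 265.5 mm (266 given). Next I'll check whether the gripper body clears the headstock foot at the grasp.

```bash
cat > m4.py <<'E'
from h import *
g=np.array([.4525,-.139]);a=np.array([.24,.97]);a/=np.linalg.norm(a);b=np.array([a[1],-a[0]])
out=[]
for n,(y0,y1,x0,x1) in(("top",(170,260,310,430)),("side",(130,220,280,400))):
    im=cv2.imread(f"pics/{n}0.png"); f=5
    c=cv2.resize(im[y0:y1,x0:x1],None,fx=f,fy=f,interpolation=cv2.INTER_CUBIC)
    for z,col in((.087,(0,0,255)),(.0,(0,255,0))):
        P=np.array([np.r_[g+s*.0375*a+t*.089*b,z] for s,t in((1,1),(1,-1),(-1,-1),(-1,1))])
        if z==0:P=P+np.r_[0,0,0]
        q=(proj(n,P)-[x0,y0]+.5)*f; cv2.polylines(c,[q.astype(int)],True,col,1)
    out.append(c)
o=cv2.resize(np.hstack(out),(800,300)) if 0 else np.vstack([np.hstack(out)[:, :1200]])
o=cv2.resize(o,(800,300),interpolation=cv2.INTER_AREA); cv2.imwrite("pics/crop3.png",o)
E
python3 m4.py
```

```text
(no output)
```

View pics/crop3.png

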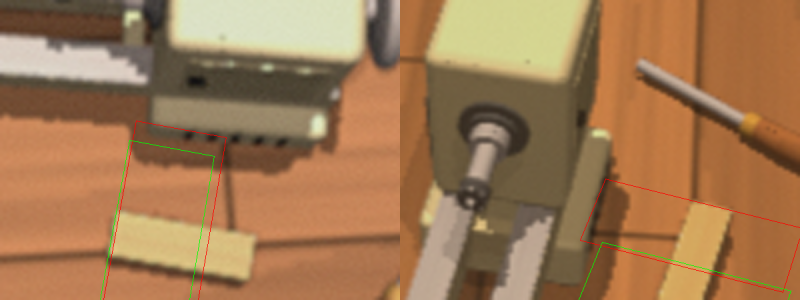

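The crop shows the headstock foot's near edge (crop ≈(150–320, 130)) just touching the gripper-body outline. A full-depth grasp here would be too tight, so I'll take a shallow grip first, slide the blank towards the robot, then regrip deeper. First I'll check the foot height and the transit.

```bash
python3 - <<'E'
from h import *
print(tri([(340,169.6)],[(405.4,207.5)]).round(4))
for z in(0,.03,.06,.09):print(z,onz("top",[(355,209),(405,211)],z)[:,:2].round(3).tolist())
E
```

```text
[[ 0.5387 -0.2796  0.0585  0.003 ]]
0 [[0.555, -0.144], [0.541, -0.289]]
0.03 [[0.549, -0.141], [0.535, -0.283]]
0.06 [[0.543, -0.138], [0.53, -0.278]]
0.09 [[0.538, -0.136], [0.525, -0.272]]
```

servo_tool([
  [[0.2, -0.2, 0], [0, 0, -0.03]],
  [[0.4, -0.4, 0], [0, 0, -0.06]],
  [[0.6, -0.6, 0], [0, 0, -0.09]],
  [[0.8, -0.8, 0], [0, 0, -0.12]],
  [[1, -1, 0], [0, 0, -0.15]],
], claw=1, grip_force=30)

```text
t: 0.52
tcp_pos: [0.2588, 0.4777, 0.222]
ee_rot: [-0.0, 0.363, 0.932, -0.0]
force: [-0.1, 0.5, -0.1]
grip_width: 0.0877
grip_force: 0.0
```

servo_tool([
  [[0.2, -0.2, 0], [0, 0, -0.03]],
  [[0.4, -0.4, 0], [0, 0, -0.06]],
  [[0.6, -0.6, 0], [0, 0, -0.09]],
  [[0.8, -0.8, 0], [0, 0, -0.12]],
  [[1, -1, 0], [0, 0, -0.15]],
])

```text
t: 0.93
tcp_pos: [0.3589, 0.3776, 0.2222]
ee_rot: [-0.0, 0.57, 0.821, -0.0]
force: [0.8, 0.2, 0.5]
grip_width: 0.0878
grip_force: 0.0
```

servo_tool([
  [[0.1, -0.2, 0], [0, 0, -0.03]],
  [[0.2, -0.4, 0], [0, 0, -0.06]],
  [[0.3, -0.6, 0], [0, 0, -0.09]],
  [[0.4, -0.8, 0], [0, 0, -0.12]],
  [[0.5, -1, 0], [0, 0, -0.15]],
])

```text
t: 1.35
tcp_pos: [0.4084, 0.2776, 0.2221]
ee_rot: [-0.0, 0.746, 0.666, -0.0]
force: [0.5, -0.2, 0.3]
grip_width: 0.0879
grip_force: 0.0
```

The foot is only about 59 mm high, and the gripper body would sit at about 90 mm, so a direct grasp is fine. I'll carry on to above the blank.

servo_tool([
  [[0.03, -0.2, 0], [0, 0, -0.008]],
  [[0.06, -0.4, 0], [0, 0, -0.016]],
  [[0.1, -0.6, 0], [0, 0, -0.025]],
  [[0.13, -0.8, 0], [0, 0, -0.034]],
  [[0.16, -1, 0], [0, 0, -0.042]],
])

```text
t: 1.77
tcp_pos: [0.4241, 0.1777, 0.2222]
ee_rot: [-0.0, 0.788, 0.616, -0.0]
force: [0.8, 0.1, -0.5]
grip_width: 0.088
grip_force: 0.0
```

servo_tool([
  [[0.03, -0.2, 0], [0, 0, 0]],
  [[0.06, -0.4, 0], [0, 0, 0]],
  [[0.1, -0.6, 0], [0, 0, 0]],
  [[0.13, -0.8, 0], [0, 0, 0]],
  [[0.16, -1, 0], [0, 0, 0]],
])

```text
t: 2.18
tcp_pos: [0.4401, 0.0778, 0.2222]
ee_rot: [-0.0, 0.787, 0.617, -0.0]
force: [-0.2, -1.0, -0.3]
grip_width: 0.0876
grip_force: 0.0
```

servo_tool([
  [[0.02, -0.2, 0], [0, 0, 0]],
  [[0.04, -0.4, 0], [0, 0, 0]],
  [[0.06, -0.6, 0], [0, 0, 0]],
  [[0.08, -0.8, 0], [0, 0, 0]],
  [[0.1, -1, 0], [0, 0, 0]],
])

```text
t: 2.6
tcp_pos: [0.45, -0.0222, 0.2222]
ee_rot: [-0.0, 0.787, 0.617, -0.0]
force: [0.8, 0.2, 0.3]
grip_width: 0.0879
grip_force: 0.0
```

servo_tool([
  [[0, -0.25, 0], [0, 0, 0]],
  [[0, -0.5, 0], [0, 0, 0]],
  [[0, -0.75, 0], [0, 0, 0]],
  [[0, -1, 0], [0, 0, 0]],
  [[0, -1, 0], [0, 0, 0]],
])

```text
t: 3.02
tcp_pos: [0.4497, -0.1245, 0.2218]
ee_rot: [-0.0, 0.788, 0.615, -0.001]
force: [-0.1, 1.3, 0.4]
grip_width: 0.088
grip_force: 0.0
```

servo_tool([
  [[0, -0.13, -0.1], [0, 0, 0]],
  [[0, -0.26, -0.3], [0, 0, 0]],
  [[0, -0.26, -0.6], [0, 0, 0]],
  [[0, -0.26, -0.9], [0, 0, 0]],
  [[0, -0.26, -1], [0, 0, 0]],
])

```text
t: 3.43
tcp_pos: [0.4482, -0.146, 0.1176]
ee_rot: [-0.003, 0.787, 0.617, -0.002]
force: [-0.4, -0.2, -1.4]
grip_width: 0.0879
grip_force: 0.0
```

```bash
python3 - <<'E'
from h import *
a=snap("top","t1");b=snap("side","s1")
c=np.hstack([a[150:350,250:450],b[100:300,270:470]])[:,:,::-1]
cv2.imwrite("pics/crop4.png",cv2.resize(c,(800,400),interpolation=cv2.INTER_CUBIC))
print(manip.get_state()["tcp_pos"],manip.get_state()["ee_rot"])
E
```

```text
[ 0.44884723 -0.14615825  0.12013104] [-0.00233837  0.78706038  0.61687033 -0.0012137 ]
```

View pics/crop4.png

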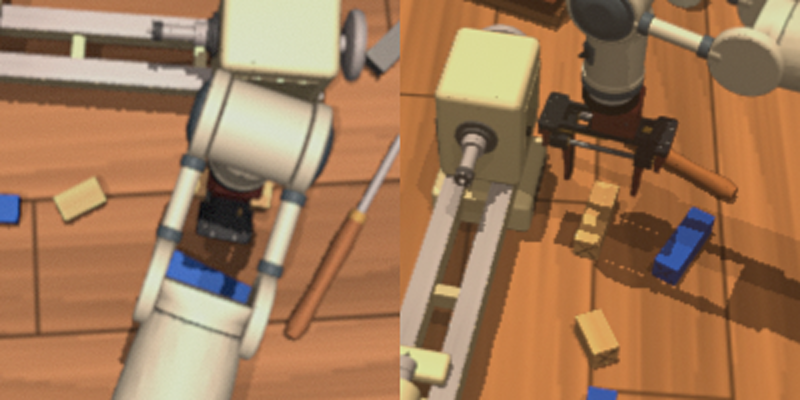

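The crop shows the open gripper over the long blank (side crop ≈(597,215)), with the fingers on either side and the body clear of the headstock. I'll descend, watching the force.

servo_tool([
  [[0, 0, -0.15], [0, 0, 0]],
  [[0, 0, -0.3], [0, 0, 0]],
  [[0, 0, -0.45], [0, 0, 0]],
  [[0, 0, -0.55], [0, 0, 0]],
  [[0, 0, -0.6], [0, 0, 0]],
])

```text
t: 3.95
tcp_pos: [0.4505, -0.147, 0.0629]
ee_rot: [0.0, 0.787, 0.617, 0.0]
force: [0.2, -0.7, 0.3]
grip_width: 0.0873
grip_force: 0.0
```

servo_tool([
  [[0, 0, -0.1], [0, 0, 0]],
  [[0, 0, -0.2], [0, 0, 0]],
  [[0, 0, -0.3], [0, 0, 0]],
  [[0, 0, -0.4], [0, 0, 0]],
  [[0, 0, -0.46], [0, 0, 0]],
])

```text
t: 4.37
tcp_pos: [0.4496, -0.147, 0.015]
ee_rot: [-0.001, 0.787, 0.617, -0.0]
force: [-0.3, 0.8, 0.5]
grip_width: 0.0881
grip_force: 0.0
```

servo_tool([
  [[0, 0, -0.02], [0, 0, 0]],
  [[0, 0, -0.04], [0, 0, 0]],
  [[0, 0, -0.04], [0, 0, 0]],
  [[0, 0, -0.04], [0, 0, 0]],
  [[0, 0, -0.04], [0, 0, 0]],
])

```text
t: 4.78
tcp_pos: [0.4506, -0.1474, 0.0132]
ee_rot: [0.0, 0.787, 0.617, 0.0]
force: [0.6, 0.3, 0.1]
grip_width: 0.0878
grip_force: 0.0
```

servo_tool([
  [[0, 0, 0], [0, 0, 0]],
  [[0, 0, 0], [0, 0, 0]],
  [[0, 0, 0], [0, 0, 0]],
  [[0, 0, 0], [0, 0, 0]],
  [[0, 0, 0], [0, 0, 0]],
], claw=-1, grip_force=55)

```text
t: 5.2
tcp_pos: [0.4502, -0.1472, 0.0127]
ee_rot: [0.0, 0.787, 0.617, 0.0]
force: [-1.0, -0.1, -0.4]
grip_width: 0.0583
grip_force: 0.0
```

servo_tool([
  [[0, 0, 0], [0, 0, 0]],
  [[0, 0, 0], [0, 0, 0]],
  [[0, 0, 0], [0, 0, 0]],
  [[0, 0, 0], [0, 0, 0]],
  [[0, 0, 0], [0, 0, 0]],
])

```text
t: 5.62
tcp_pos: [0.4502, -0.1472, 0.0126]
ee_rot: [0.0, 0.787, 0.617, 0.0]
force: [-0.1, 0.3, -0.4]
grip_width: 0.0378
grip_force: 54.9
```

Gripped (37.8 mm wide, 55 N). I'll lift, check, and then carry.

servo_tool([
  [[0, 0, 0.1], [0, 0, 0]],
  [[0, 0, 0.3], [0, 0, 0]],
  [[0, 0, 0.55], [0, 0, 0]],
  [[0, 0, 0.8], [0, 0, 0]],
  [[0, 0, 1], [0, 0, 0]],
])

```text
t: 6.03
tcp_pos: [0.4504, -0.1473, 0.1152]
ee_rot: [0.001, 0.787, 0.617, 0.0]
force: [1.0, -0.4, -0.9]
grip_width: 0.0379
grip_force: 54.9
```

servo_tool([
  [[0, 0, 0.25], [0, 0, 0]],
  [[0, 0, 0.5], [0, 0, 0]],
  [[0, 0, 0.75], [0, 0, 0]],
  [[0, 0, 1], [0, 0, 0]],
  [[0, 0, 1], [0, 0, 0]],
])

```text
t: 6.45
tcp_pos: [0.4516, -0.1478, 0.2191]
ee_rot: [0.004, 0.787, 0.617, 0.002]
force: [0.4, 0.3, -0.3]
grip_width: 0.0377
grip_force: 54.9
```

servo_tool([
  [[0, 0.1, 0.1], [0, 0, 0.007]],
  [[0, 0.3, 0.28], [0, 0, 0.014]],
  [[0, 0.55, 0.28], [0, 0, 0.021]],
  [[0, 0.8, 0.28], [0, 0, 0.029]],
  [[0, 1, 0.28], [0, 0, 0.037]],
])

```text
t: 6.87
tcp_pos: [0.4495, -0.0452, 0.2399]
ee_rot: [-0.001, 0.749, 0.662, -0.0]
force: [1.1, 0.4, -1.7]
grip_width: 0.0379
grip_force: 54.9
```

servo_tool([
  [[0, 0.25, 0], [0, 0, 0]],
  [[0, 0.5, 0], [0, 0, 0]],
  [[0, 0.75, 0], [0, 0, 0]],
  [[0, 0.92, 0], [0, 0, 0]],
  [[0, 0.95, 0], [0, 0, 0]],
])

```text
t: 7.28
tcp_pos: [0.4492, 0.0507, 0.2395]
ee_rot: [-0.001, 0.749, 0.663, -0.001]
force: [-0.0, -0.0, -1.2]
grip_width: 0.0379
grip_force: 54.9
```

servo_tool([
  [[0.1, 0, 0], [0, 0, 0]],
  [[0.3, 0, 0], [0, 0, 0]],
  [[0.5, 0, 0], [0, 0, 0]],
  [[0.75, 0, 0], [0, 0, 0]],
  [[1, 0, 0], [0, 0, 0]],
])

```text
t: 7.7
tcp_pos: [0.5506, 0.0476, 0.2398]
ee_rot: [-0.0, 0.75, 0.662, -0.001]
force: [0.6, -0.7, -0.6]
grip_width: 0.0379
grip_force: 54.9
```

servo_tool([
  [[0.25, 0, 0], [0, 0, 0]],
  [[0.5, 0, 0], [0, 0, 0]],
  [[0.75, 0, 0], [0, 0, 0]],
  [[0.92, 0, 0], [0, 0, 0]],
  [[0.97, 0, 0], [0, 0, 0]],
])

```text
t: 8.12
tcp_pos: [0.6484, 0.0473, 0.2378]
ee_rot: [-0.001, 0.75, 0.661, -0.002]
force: [-0.6, -0.7, -1.8]
grip_width: 0.038
grip_force: 54.9
```

```bash
python3 - <<'E'
from h import *
a=snap("top","t2");b=snap("side","s2")
c=np.hstack([a[90:240,250:400],b[130:280,230:380]])[:,:,::-1]
cv2.imwrite("pics/crop5.png",cv2.resize(c,(800,400),interpolation=cv2.INTER_CUBIC))
s=manip.get_state();print(s["tcp_pos"],s["ee_rot"],s["force"],s["wrist_torque"])
E
```

```text
[0.64710099 0.04752662 0.23881031] [-0.00104594  0.74999465  0.66144176 -0.00131135] [-0.41315062  0.09300786 -1.06304298] [-0.09427976  0.05105166 -0.02385556]
```

View pics/crop5.png

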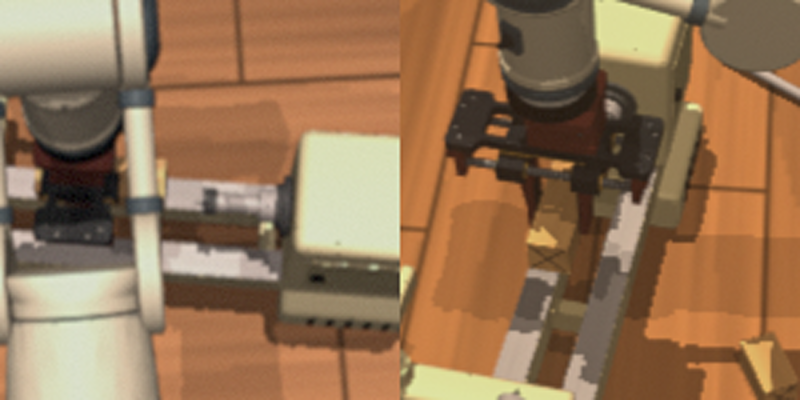

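The blank is held level; the side view shows its tailstock-end pencil cross at crop ≈(547,257), which is side ≈(285.1,226.4). I'll check that against the pose predicted from the TCP and work out the offset to the lathe axis.

```bash
cat > m5.py <<'E'
from h import *
s=manip.get_state();p=np.array(s["tcp_pos"]);R=Rotation.from_quat(s["ee_rot"],scalar_first=True).as_matrix()
print("tool axes x,y,z",R.T.round(4).tolist())
u=np.array([.125,.992,0]);u/=np.linalg.norm(u)
ea=p+.049*u+[0,0,.0064]
print("pred end_a",ea.round(4),"px",proj("side",ea).round(1),"seen 285.1,226.4")
print("seen at that height",onz("side",[(285.1,226.4)],ea[2]).round(4))
# corners of end face predicted
v=np.array([u[1],-u[0],0])
for i,j in((1,1),(1,-1),(-1,-1),(-1,1)): print(proj("side",ea+.019*(i*v+[0,0,j])).round(1).tolist())
im=cv2.imread("pics/s2.png");cv2.imwrite("pics/crop6.png",cv2.resize(im[195:245,260:320],None,fx=10,fy=10,interpolation=cv2.INTER_CUBIC))
E
python3 m5.py
```

```text
tool axes x,y,z [[0.125, 0.9922, -0.0006], [0.9922, -0.125, -0.0033], [-0.0034, -0.0002, -1.0]]
pred end_a [0.6532 0.0961 0.2452] px [[284.6 226.7]] seen 285.1,226.4
seen at that height [[0.6521 0.0951 0.2452]]
[[276.3, 220.5]]
[[277.3, 230.2]]
[[292.7, 232.9]]
[[292.1, 223.1]]
```

View pics/crop6.png

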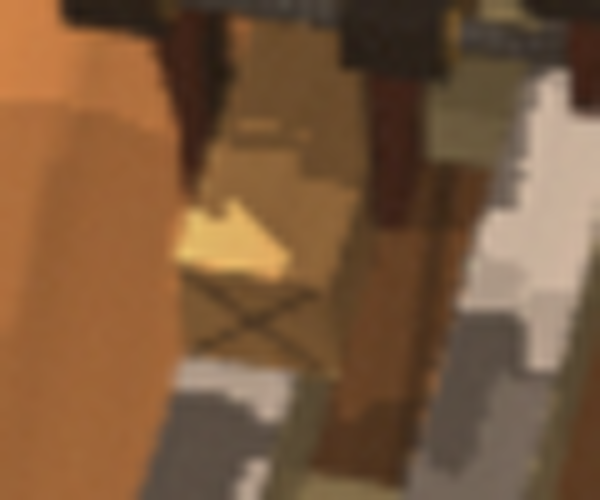

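The predicted cross (284.6,226.7) matches the refined one (284.6,226.6) to within 1 mm, and the end face looks level and square. I'll lower onto the axis.

servo_tool([
  [[0, 0, -0.05], [0, 0, 0]],
  [[0, 0, -0.15], [0, 0, 0]],
  [[0, 0, -0.25], [0, 0, 0]],
  [[0, 0, -0.35], [0, 0, 0]],
  [[0, 0, -0.4], [0, 0, 0]],
])

```text
t: 8.63
tcp_pos: [0.6461, 0.0478, 0.1981]
ee_rot: [-0.001, 0.75, 0.661, -0.001]
force: [-0.3, 0.3, -2.6]
grip_width: 0.0377
grip_force: 54.9
```

servo_tool([
  [[0, 0, 0], [0, 0, 0]],
  [[0, 0, 0], [0, 0, 0]],
  [[0, 0, 0], [0, 0, 0]],
  [[0, 0, 0], [0, 0, 0]],
  [[0, 0, 0], [0, 0, 0]],
])

```text
t: 9.05
tcp_pos: [0.6475, 0.0478, 0.2014]
ee_rot: [0.0, 0.75, 0.661, 0.0]
force: [0.3, 0.6, -1.1]
grip_width: 0.0377
grip_force: 54.9
```

```bash
cat > st.py <<'E'
from h import *
s=manip.get_state();p=np.array(s["tcp_pos"]);R=Rotation.from_quat(s["ee_rot"],scalar_first=True).as_matrix()
print(s["t"],p.round(4),"x err",(p[0]-(.6405+.1262*p[1])).round(4),"z err",(p[2]-.1986).round(4),"axis",R[:,0].round(4),"f",s["force"].round(2),"tz",s["wrist_torque"].round(3), "grip",s["grip_width"])
E
python3 st.py
```

```text
9.05 [0.6475 0.0478 0.2014] x err 0.0009 z err 0.0028 axis [1.251e-01 9.921e-01 1.000e-04] f [ 0.32  0.57 -1.11] tz [-0.081  0.073 -0.014] grip 0.037707538766025644
```

servo_tool([
  [[-0.01, -0.03, -0.03], [0, 0, 0]],
  [[-0.02, -0.08, -0.03], [0, 0, 0]],
  [[-0.03, -0.14, -0.03], [0, 0, 0]],
  [[-0.04, -0.2, -0.03], [0, 0, 0]],
  [[-0.04, -0.24, -0.03], [0, 0, 0]],
])

```text
t: 9.47
tcp_pos: [0.643, 0.0227, 0.1977]
ee_rot: [0.0, 0.75, 0.661, -0.0]
force: [0.3, 0.0, -1.1]
grip_width: 0.0378
grip_force: 54.9
```

servo_tool([
  [[0, 0, 0], [0, 0, 0]],
  [[0, 0, 0], [0, 0, 0]],
  [[0, 0, 0], [0, 0, 0]],
  [[0, 0, 0], [0, 0, 0]],
  [[0, 0, 0], [0, 0, 0]],
])

```text
t: 9.88
tcp_pos: [0.6432, 0.024, 0.1976]
ee_rot: [-0.0, 0.75, 0.662, 0.0]
force: [-0.3, -0.1, -1.4]
grip_width: 0.0377
grip_force: 54.9
```

```bash
python3 st.py; python3 - <<'E'
from h import *
a=snap("top","t3");b=snap("side","s3")
A=cv2.resize(a[145:190,290:365],None,fx=10,fy=10,interpolation=cv2.INTER_CUBIC)
B=cv2.resize(b[150:175+30,270:345],None,fx=5,fy=5,interpolation=cv2.INTER_CUBIC)[:145]
o=np.zeros((595,750,3),np.uint8);o[:450]=A;o[450:,:375]=B
cv2.imwrite("pics/crop7.png",o[:,:,::-1])
s=manip.get_state();p=s["tcp_pos"];u=np.array([.1251,.9921,0])
eb=p-.071*u+[0,0,.0064];print("pred end_b top px",proj("top",eb).round(1),"tip px pred",proj("top",[[.6335,-.055,.205]]).round(1))
E
```

```text
9.8833 [0.6432 0.024  0.1976] x err -0.0003 z err -0.001 axis [1.248e-01 9.922e-01 1.000e-04] f [-0.27 -0.06 -1.42] tz [-0.09   0.067  0.055] grip 0.03768428261930963
pred end_b top px [[320.9 165.1]] tip px pred [[324.2 165.1]]
```

View pics/crop7.png

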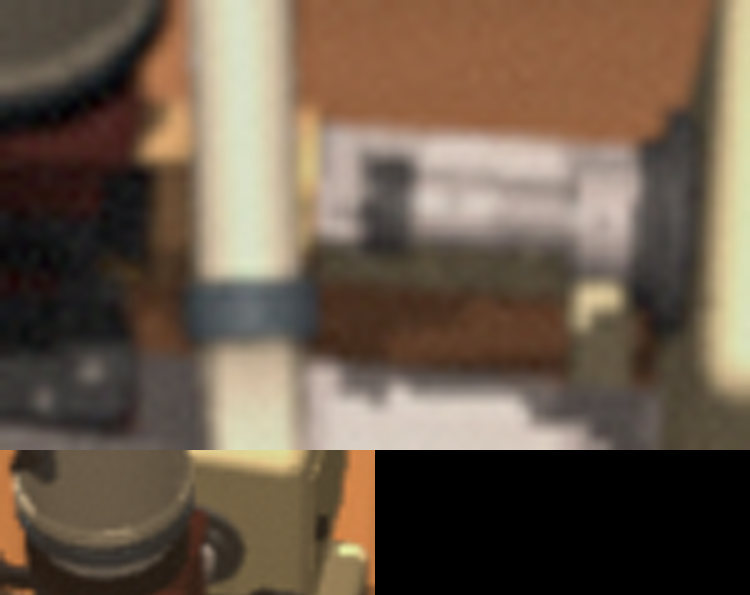

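The top crop shows the blank's end edge at crop x≈320 with its far corner at ≈(320,107). The drive ring's face is at x≈365, spanning y≈150–252. The gap is still open and the axes look lined up, so I'll put numbers on it.

```bash
python3 - <<'E'
from h import *
p=manip.get_state()["tcp_pos"];u=np.array([.1251,.9921,0]);v=np.array([.9921,-.1251,0])
for L in(.071,.073,.075):
    eb=p-L*u+[0,0,.0064];print(L,"far top corner pred",proj("top",eb+.019*v+[0,0,.019]).round(2),"seen 321.5,155.2")
ax=lambda y:np.array([.6405+.1262*y,y,.205])
for y in(-.061,-.058,-.055):
    q=ax(y);print(y,proj("top",[q,q+.013*v,q-.013*v,q+[0,0,.013]]).round(2).tolist(),"seen face u 326.1, edges v 159.6,169.8")
print("seen tip px",323.7,164.8,"axis pred",proj("top",[ax(-.055)]).round(2))
E
```

```text
0.071 far top corner pred [[321.45 155.78]] seen 321.5,155.2
0.073 far top corner pred [[322.24 155.83]] seen 321.5,155.2
0.075 far top corner pred [[323.03 155.89]] seen 321.5,155.2
-0.061 [[326.62, 165.28], [326.96, 160.39], [326.27, 170.19], [326.72, 163.85]] seen face u 326.1, edges v 159.6,169.8
-0.058 [[325.43, 165.2], [325.78, 160.3], [325.08, 170.11], [325.52, 163.77]] seen face u 326.1, edges v 159.6,169.8
-0.055 [[324.25, 165.11], [324.6, 160.22], [323.9, 170.03], [324.33, 163.69]] seen face u 326.1, edges v 159.6,169.8
seen tip px 323.7 164.8 axis pred [[324.25 165.11]]
```

Both cameras give the same small offset for blank and ring, so the relative lateral error is about 0. Roughly 7 mm remain to the tip and 13 mm to the ring. I'll nudge up 1 mm and approach slowly.

servo_tool([
  [[0, -0.01, 0.01], [0, 0, 0]],
  [[-0.003, -0.02, 0.01], [0, 0, 0]],
  [[-0.004, -0.03, 0.01], [0, 0, 0]],
  [[-0.005, -0.04, 0.01], [0, 0, 0]],
  [[-0.005, -0.04, 0.01], [0, 0, 0]],
])

```text
t: 10.4
tcp_pos: [0.6427, 0.0196, 0.1987]
ee_rot: [-0.0, 0.75, 0.661, 0.0]
force: [-0.1, 0.9, -1.6]
grip_width: 0.0376
grip_force: 54.9
```

servo_tool([
  [[-0.001, -0.01, 0], [0, 0, 0]],
  [[-0.003, -0.02, 0], [0, 0, 0]],
  [[-0.004, -0.03, 0], [0, 0, 0]],
  [[-0.005, -0.04, 0], [0, 0, 0]],
  [[-0.005, -0.04, 0], [0, 0, 0]],
])

```text
t: 10.82
tcp_pos: [0.6422, 0.0162, 0.1987]
ee_rot: [-0.0, 0.75, 0.662, 0.0]
force: [0.7, 4.2, -0.6]
grip_width: 0.0379
grip_force: 54.9
```

```bash
python3 st.py
```

```text
10.8167 [0.6422 0.0162 0.1987] x err -0.0003 z err 0.0001 axis [1.246e-01 9.922e-01 8.000e-04] f [ 0.67  4.24 -0.62] tz [ 0.652  0.063 -0.023] grip 0.03785771348255975
```

Contact: 4.2 N, so the point is part-way in. I'll press on in small steps.

servo_tool([
  [[-0.001, -0.01, 0], [0, 0, 0]],
  [[-0.002, -0.015, 0], [0, 0, 0]],
  [[-0.0025, -0.02, 0], [0, 0, 0]],
  [[-0.0025, -0.02, 0], [0, 0, 0]],
  [[-0.0025, -0.02, 0], [0, 0, 0]],
])

```text
t: 11.23
tcp_pos: [0.642, 0.0142, 0.1987]
ee_rot: [-0.0, 0.75, 0.662, 0.0]
force: [-0.2, 6.1, -1.0]
grip_width: 0.0377
grip_force: 54.9
```

```bash
python3 st.py
```

```text
11.2333 [0.642  0.0142 0.1987] x err -0.0003 z err 0.0001 axis [1.246e-01 9.922e-01 8.000e-04] f [-0.22  6.13 -0.97] tz [0.824 0.002 0.033] grip 0.03765971752222557
```

servo_tool([
  [[-0.001, -0.005, 0], [0, 0, 0]],
  [[-0.001, -0.01, 0], [0, 0, 0]],
  [[-0.001, -0.01, 0], [0, 0, 0]],
  [[-0.001, -0.01, 0], [0, 0, 0]],
  [[-0.001, -0.01, 0], [0, 0, 0]],
])

```text
t: 11.65
tcp_pos: [0.6419, 0.0137, 0.1987]
ee_rot: [-0.0, 0.75, 0.662, 0.001]
force: [-0.2, 7.2, -0.0]
grip_width: 0.0375
grip_force: 54.9
```

```bash
python3 st.py
```

```text
11.65 [0.6419 0.0137 0.1987] x err -0.0004 z err 0.0001 axis [0.1242 0.9923 0.0014] f [-0.21  7.16 -0.04] tz [1.073 0.047 0.004] grip 0.03750709793493029
```

servo_tool([
  [[0, -0.005, 0], [0, 0, 0]],
  [[-0.001, -0.01, 0], [0, 0, 0]],
  [[-0.001, -0.01, 0], [0, 0, 0]],
  [[-0.001, -0.01, 0], [0, 0, 0]],
  [[-0.001, -0.01, 0], [0, 0, 0]],
])

```text
t: 12.07
tcp_pos: [0.6418, 0.0136, 0.1988]
ee_rot: [-0.001, 0.749, 0.662, 0.001]
force: [0.3, 9.8, -0.8]
grip_width: 0.0377
grip_force: 54.9
```

```bash
python3 st.py
```

```text
12.0667 [0.6418 0.0136 0.1988] x err -0.0004 z err 0.0002 axis [0.1232 0.9924 0.0029] f [ 0.26  9.77 -0.82] tz [ 1.53  -0.044 -0.115] grip 0.03768286552894602
```

servo_tool([
  [[0, -0.005, 0], [0, 0, 0]],
  [[-0.001, -0.01, 0], [0, 0, 0]],
  [[-0.001, -0.01, 0], [0, 0, 0]],
  [[-0.001, -0.01, 0], [0, 0, 0]],
  [[-0.001, -0.01, 0], [0, 0, 0]],
])

```text
t: 12.48
tcp_pos: [0.6418, 0.0136, 0.1989]
ee_rot: [-0.001, 0.749, 0.662, 0.002]
force: [1.2, 11.6, 0.0]
grip_width: 0.0378
grip_force: 54.9
```

```bash
python3 st.py
```

```text
12.4833 [0.6418 0.0136 0.1989] x err -0.0005 z err 0.0003 axis [0.1223 0.9925 0.0043] f [ 1.21 11.64  0.04] tz [ 1.999 -0.016 -0.114] grip 0.03783113444957004
```

The TCP has stopped at y = 13.6 mm while the force climbs, so the ring is bearing. I'll bring it to 15 N and take out the slight compliance tilt.

servo_tool([
  [[0, -0.004, 0], [-0.0005, 0, 0]],
  [[0, -0.008, 0], [-0.001, 0, 0.0005]],
  [[0.001, -0.012, 0], [-0.0015, 0, 0.001]],
  [[0.001, -0.012, 0], [-0.002, 0, 0.001]],
  [[0.001, -0.012, 0], [-0.002, 0, 0.001]],
])

```text
t: 12.9
tcp_pos: [0.6415, 0.0136, 0.1986]
ee_rot: [-0.0, 0.748, 0.664, -0.0]
force: [0.8, 15.8, 0.6]
grip_width: 0.0378
grip_force: 54.9
```

```bash
python3 st.py
```

```text
12.9 [0.6415 0.0136 0.1986] x err -0.0007 z err 0.0 axis [ 1.181e-01  9.930e-01 -3.000e-04] f [ 0.81 15.82  0.64] tz [ 2.553  0.179 -0.229] grip 0.03778429338536852
```

servo_tool([
  [[0, 0, 0], [0, 0, 0]],
  [[0, 0, 0], [0, 0, 0]],
  [[0, 0, 0], [0, 0, 0]],
  [[0, 0, 0], [0, 0, 0]],
  [[0, 0, 0], [0, 0, 0]],
])

```text
t: 13.32
tcp_pos: [0.6415, 0.0136, 0.1987]
ee_rot: [-0.0, 0.748, 0.664, -0.0]
force: [0.0, 15.4, -0.7]
grip_width: 0.0373
grip_force: 54.9
```

```bash
python3 st.py
```

```text
13.3167 [0.6415 0.0136 0.1987] x err -0.0007 z err 0.0001 axis [ 1.181e-01  9.930e-01 -2.000e-04] f [ 0.03 15.35 -0.68] tz [ 2.589  0.101 -0.202] grip 0.037346645190668985
```

15.4 N. My yaw trim went the wrong way (0.45°), so I'll reverse it, then hold.

servo_tool([
  [[0.001, 0, 0], [0, 0, -0.0005]],
  [[0.002, 0, 0], [0, 0, -0.001]],
  [[0.003, 0, 0], [0, 0, -0.0015]],
  [[0.004, 0, 0], [0, 0, -0.002]],
  [[0.005, 0, 0], [0, 0, -0.0025]],
])

```text
t: 13.73
tcp_pos: [0.6421, 0.0135, 0.1987]
ee_rot: [0.0, 0.75, 0.661, -0.0]
force: [0.0, 15.7, -0.0]
grip_width: 0.0379
grip_force: 54.9
```

```bash
python3 st.py; python3 - <<'E'
from h import *
b=snap("side","s4")
cv2.imwrite("pics/crop8.png",cv2.resize(b[175:235,255:335],None,fx=8,fy=8,interpolation=cv2.INTER_CUBIC)[:,:,::-1])
p=manip.get_state()["tcp_pos"];print("end_a pred",proj("side",p+.049*np.array([.1255,.992,0])+[0,0,.0064]).round(1))
E
```

```text
13.7333 [0.6421 0.0135 0.1987] x err -0.0001 z err 0.0001 axis [ 1.261e-01  9.920e-01 -4.000e-04] f [ 0.02 15.7  -0.04] tz [ 2.519  0.127 -0.191] grip 0.037879315718407476
end_a pred [[289.1 225.8]]
```

View pics/crop8.png

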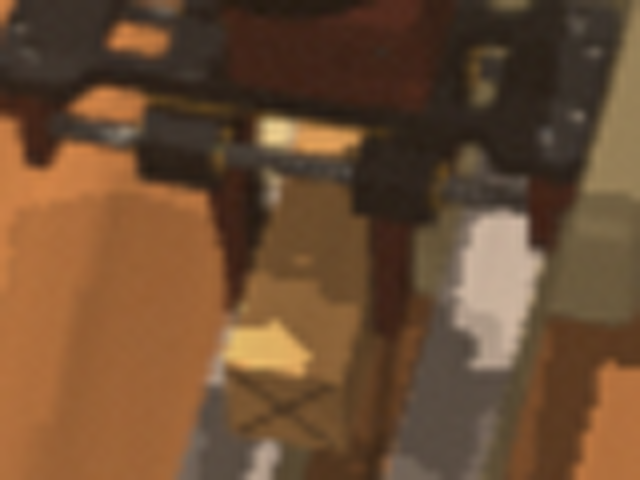

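Compared with the prediction (289.1,225.8), the cross is at about (289.6,224.9). I'll check for any pitch slip by tracking the end face between the pre-contact picture and this one.

```bash
python3 - <<'E'
from h import *
u=np.array([.1255,.992,0]);v=np.array([.992,-.1255,0]);z=np.array([0,0,1.])
T={"s3":[.6432,.0240,.1976],"s4":[.6421,.0135,.1987],"s2":[.6471,.0475,.2388]}
U=np.float32
def patch(n,L,dz=0.):   # rectify end face plane to 20px/mm*... 4 px/mm
    ea=np.array(T[n])+L*u+[0,0,.0064+dz]
    q=proj("side",[ea+.019*(i*v+j*z) for i,j in((1,1),(-1,1),(-1,-1),(1,-1))])
    H=cv2.getPerspectiveTransform(U(q),U([[60,60],[212,60],[212,212],[60,212]]))
    return cv2.warpPerspective(cv2.cvtColor(cv2.imread(f"pics/{n}.png"),6),H,(272,272),flags=cv2.INTER_CUBIC)
for ref in("s2","s3"):
    A=patch(ref,.049);B=patch("s4",.049);t=A[80:200,75:200]
    r=cv2.matchTemplate(B,t,5);_,m,_,l=cv2.minMaxLoc(r);print(ref,"match",round(m,3),"shift mm (right=-v, down)",(l[0]-75)/4,(l[1]-80)/4)
    cv2.imwrite(f"pics/p_{ref}.png",np.hstack([A,B]))
E
```

```text
s2 match 0.939 shift mm (right=-v, down) 1.25 -0.75
s3 match 0.899 shift mm (right=-v, down) -0.25 0.25
```

View pics/p_s3.png

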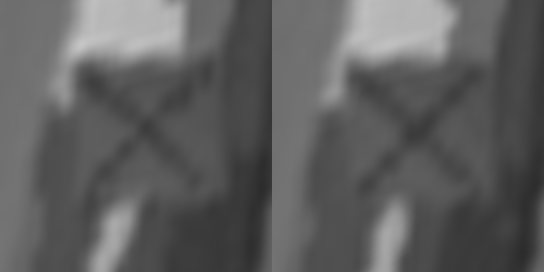

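The end face moved less than 0.3 mm from where the TCP motion says it should be, so there is no slip or tilt. Now I'll hold at 15 N for several seconds.

servo_tool([
  [[0, 0, 0], [0, 0, 0]],
  [[0, 0, 0], [0, 0, 0]],
  [[0, 0, 0], [0, 0, 0]],
  [[0, 0, 0], [0, 0, 0]],
  [[0, 0, 0], [0, 0, 0]],
])

```text
t: 14.2
tcp_pos: [0.6421, 0.0135, 0.1987]
ee_rot: [0.0, 0.75, 0.661, -0.0]
force: [-0.4, 15.1, -0.3]
grip_width: 0.0377
grip_force: 54.9
```

servo_tool([
  [[0, 0, 0], [0, 0, 0]],
  [[0, 0, 0], [0, 0, 0]],
  [[0, 0, 0], [0, 0, 0]],
  [[0, 0, 0], [0, 0, 0]],
  [[0, 0, 0], [0, 0, 0]],
])

```text
t: 14.62
tcp_pos: [0.6421, 0.0135, 0.1987]
ee_rot: [0.0, 0.75, 0.661, -0.0]
force: [-0.5, 15.8, -0.7]
grip_width: 0.0377
grip_force: 54.9
```

servo_tool([
  [[0, 0, 0], [0, 0, 0]],
  [[0, 0, 0], [0, 0, 0]],
  [[0, 0, 0], [0, 0, 0]],
  [[0, 0, 0], [0, 0, 0]],
  [[0, 0, 0], [0, 0, 0]],
])

```text
t: 15.03
tcp_pos: [0.6421, 0.0135, 0.1986]
ee_rot: [0.0, 0.75, 0.661, -0.0]
force: [-0.4, 13.8, -0.8]
grip_width: 0.0381
grip_force: 54.9
```

servo_tool([
  [[0, 0, 0], [0, 0, 0]],
  [[0, 0, 0], [0, 0, 0]],
  [[0, 0, 0], [0, 0, 0]],
  [[0, 0, 0], [0, 0, 0]],
  [[0, 0, 0], [0, 0, 0]],
])

```text
t: 15.45
tcp_pos: [0.6421, 0.0135, 0.1987]
ee_rot: [0.0, 0.75, 0.661, -0.0]
force: [-0.8, 14.9, -1.0]
grip_width: 0.038
grip_force: 54.9
```

servo_tool([
  [[0, 0, 0], [0, 0, 0]],
  [[0, 0, 0], [0, 0, 0]],
  [[0, 0, 0], [0, 0, 0]],
  [[0, 0, 0], [0, 0, 0]],
  [[0, 0, 0], [0, 0, 0]],
])

```text
t: 15.87
tcp_pos: [0.6421, 0.0135, 0.1987]
ee_rot: [0.0, 0.75, 0.661, -0.0]
force: [-0.4, 15.4, -1.2]
grip_width: 0.0378
grip_force: 54.9
```

servo_tool([
  [[0, 0, 0], [0, 0, 0]],
  [[0, 0, 0], [0, 0, 0]],
  [[0, 0, 0], [0, 0, 0]],
  [[0, 0, 0], [0, 0, 0]],
  [[0, 0, 0], [0, 0, 0]],
])

```text
t: 16.28
tcp_pos: [0.6421, 0.0135, 0.1986]
ee_rot: [0.0, 0.75, 0.661, -0.0]
force: [-0.8, 15.7, -0.2]
grip_width: 0.0381
grip_force: 54.9
```

servo_tool([
  [[0, 0, 0], [0, 0, 0]],
  [[0, 0, 0], [0, 0, 0]],
  [[0, 0, 0], [0, 0, 0]],
  [[0, 0, 0], [0, 0, 0]],
  [[0, 0, 0], [0, 0, 0]],
])

```text
t: 16.7
tcp_pos: [0.6421, 0.0135, 0.1987]
ee_rot: [0.0, 0.75, 0.661, -0.0]
force: [0.1, 15.3, -0.8]
grip_width: 0.0375
grip_force: 54.9
```

servo_tool([
  [[0, 0, 0], [0, 0, 0]],
  [[0, 0, 0], [0, 0, 0]],
  [[0, 0, 0], [0, 0, 0]],
  [[0, 0, 0], [0, 0, 0]],
  [[0, 0, 0], [0, 0, 0]],
])

```text
t: 17.12
tcp_pos: [0.6421, 0.0135, 0.1987]
ee_rot: [0.0, 0.75, 0.661, -0.0]
force: [-0.6, 15.9, -0.9]
grip_width: 0.0376
grip_force: 54.9
```

servo_tool([
  [[0, 0, 0], [0, 0, 0]],
  [[0, 0, 0], [0, 0, 0]],
  [[0, 0, 0], [0, 0, 0]],
  [[0, 0, 0], [0, 0, 0]],
  [[0, 0, 0], [0, 0, 0]],
])

```text
t: 17.53
tcp_pos: [0.6421, 0.0135, 0.1986]
ee_rot: [0.0, 0.75, 0.661, -0.0]
force: [-0.0, 15.2, -1.2]
grip_width: 0.038
grip_force: 54.9
```

servo_tool([
  [[0, 0, 0], [0, 0, 0]],
  [[0, 0, 0], [0, 0, 0]],
  [[0, 0, 0], [0, 0, 0]],
  [[0, 0, 0], [0, 0, 0]],
  [[0, 0, 0], [0, 0, 0]],
])

```text
t: 17.95
tcp_pos: [0.6421, 0.0135, 0.1986]
ee_rot: [0.0, 0.75, 0.661, -0.0]
force: [-0.6, 15.3, -1.2]
grip_width: 0.0377
grip_force: 54.9
```

```bash
python3 st.py
```

```text
17.95 [0.6421 0.0135 0.1986] x err -0.0001 z err 0.0 axis [ 1.26e-01  9.92e-01 -4.00e-04] f [-0.62 15.32 -1.19] tz [ 2.533  0.069 -0.204] grip 0.037742840081187855
```

The push has held steady at about 15.3 N for over 4 s. Handing in.

```bash
python3 -c "
from rig import manip; print(manip.sign_off())"
```

```text
the job is handed in; nothing more can be done
None
```

The long blank is on the drive centre, level and in line with the lathe axis by measurement, with the tooth ring bearing on the wood; the arm held it there at about 15 N for over 4 s, and I handed the job in at 18 s with it still gripping and pushing.

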